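Brush out the glue pot and fit its inner lid

ROBOT

A 6-joint arm with a two-finger parallel gripper is mounted at the origin on a cart in front of the work surface, level with it; the furniture and walls round the work are solid. World frame = base frame: x ahead of the robot, y to its left, z up, the work surface at z = 0. Lengths are in m, angles in rad, forces in N, time in s.
With the tool pointing down it reaches from about 0.25 to 0.8 m from the base axis. Payload 3.9 kg.
Tool frame: the origin (TCP) lies on the front face of the gripper's body, between the roots of the fingers; the fingertips stand 73 mm ahead of it and the grasp point (between the pads) lies 54 mm ahead of it; z points along the fingers, y is the line along which they close (so a half turn about z gives the same grasp; the last joint's range is limited). The gripper opens to 85 mm and grips with 20 to 120 N. Pads are 22 mm wide; open, the fingers measure 114 mm over their backs; the gripper's body (76 mm by 85 mm) begins 54 mm behind the grasp point. The pads swing forward as they close: fully open they stand 13 mm farther back than shut.
Start: joints at [-1.333, 0.26, -0.138, 1.173, 0, 1.571], TCP at [0.124, -0.51, 0.304] pointing down, gripper open.
Joint ranges: [-2.78, 2.78], [-0.83, 1.72], [-1.28, 1.37], [-1.9, 2.12], [-1.57, 1.48], [-3.14, 3.14]. Speed limits (rad/s): [2.57, 2.57, 3.14, 3.14, 3.14, 3.14].

INTERFACE

Orientations are given as a 3x3 rotation matrix whose columns are the frame's x, y, z axes.
In Python, from workcell import observe, capture, finish_job gives the robot as it stands.
- The arm moves only by the tool move_arm, never from a script. Its argument "commands" is a list of rows, each a list of 6 numbers: the shift along the tool's x, y, z in units of 40 mm (1.0 is 40 mm), then the turn, a rotation vector about the tool's x, y, z in units of 8 degrees (1.0 is 8 degrees). A call has 1 to 12 rows; each row shifts and turns the commanded pose from where the row before left it, along the tool's axes as they then stand; what a row does not reach is not made up. A row lasts 1/10 s, in which the tool goes at most 50 mm and 8.59 degrees, less where a joint would pass 70% of its speed; a pose out of reach is approached as far as the arm can. A call is refused whole if a number of a shift passes 1 or a number of a turn 1, either way. A call with a gripper value outside its range is refused whole. "fingers" is the opening, from 0 (shut) to 1 (fully open), set as the call begins (left out, the last holds). The fingers move at their own pace and stop on an object; the grip force is fixed at half the most. Time passes only in rows, so rows that do not move let the fingers close. It gives the time, the measured TCP pose, the force, the opening and the grip force at its end, in the units of the state.
- observe(): the state, without advancing time (a new reading comes with each control period).
- capture(name): name is "scene" or "top"; returns a dict with "image" (480x640x3 uint8, red, green, blue), "range_z" (480x640 float32, m along the optical axis (not along the pixel's ray), 0 where there is no reading), "fx", "fy", "cx", "cy" (pixels), "xyz" and "attitude" of the camera in the world. Camera axes: x right, y up, looking along -z (the intrinsics and any distortion apply to the point x, -y, -z); pixel columns grow to the right and rows downward; lengths in m; the calibration is good to about 2 mm. A picture is of the moment at which its call begins.
- finish_job(): hands the job in; it is judged then, once.
The state is a dict: "clock": time; "joints": joint angles; "joint_velocities": joint speeds; "joint_efforts": joint torques, N m; "tool_pos": TCP position; "tool_rot": TCP orientation; "contact_force": force on the tool from outside, world axes, zero at the start; "wrist_torque": the same for the moment, N m; "opening": opening from 0.0 (shut) to 1.0 (fully open); "grasp_force": force on a finger pad.
Only numpy, scipy, OpenCV 4.12 (cv2) and the standard library are available. Lean on these libraries where they do the work, as an engineer would, in place of code of your own. Each camera call takes 0.05 s, during which the arm holds its last target. There are 200 camera calls.

TASK

Get the empty glue pot ready: stroke the brush that stands in it up (half the pot's depth or more) and back down to the bottom, twice, then leave it standing in the green cup. Carry the nested lids together by the inner lid's black knob, lower them onto the pot, without dropping them, until the inner lid sits fully home, and let go. Then take the orange outer lid by its collar, lift it straight off alone so that the inner lid stays seated, and finish still holding it level about 10 cm above its place, with the tapes, pencil and sanding block left undisturbed.

Things in the scene. Friction and masses are not known exactly. Their poses are not given: they have to be found in the camera images.
- pot: round aluminium glue pot with a flat rim, fixed to the bench on a 100 x 100 x 6 mm plywood base; outer diameter 76, inner diameter 69, rim 96 mm above the bench, inner floor 11 mm above the bench. Origin: on its axis at the bench top (underside of the base); z up. It does not move. Its place differs from run to run.
- brush: loose bottle brush, 185 mm long, 90 g, standing upright at the start in the pot, bristles down: black bristle head 56 mm in diameter and 50 mm high (rigid), thin steel stem (7 mm), pale wooden round handle 18 mm in diameter from 116 to 182 mm above the foot. Origin: centre of the underside of the head; z along the handle, upward.
- brush_cup: round green plastic cup that receives the brush, fixed to the bench on a 100 x 100 x 5 mm plywood base; inner diameter 72, outer 80, rim 65 mm above the bench, inner floor 10 mm above the bench. Origin: on its axis at the bench top; z up. It does not move. It stands left or right of the pot, the lids on the other side.
- inner_lid: loose white inner lid, 160 g; origin centre of its underside, z up. Upward: plug dia 63, 0-14 mm, chamfered foot, enters the pot; flange dia 79, 14-20 mm, rests on the pot's rim (origin then 82 mm above the pot's); stem dia 12; round black knob dia 20, 46-74 mm, sticking up through the outer lid, 24 mm proud of its collar. Starts on the bench; lifting its knob carries both lids.
- outer_lid: loose orange outer lid, 100 g, resting on the inner lid's flange, not fastened: round plate dia 89, 4 mm thick, with a 5 mm skirt hanging round the flange (2.5 mm play); central upright collar to lift it by, outer dia 40, inner 32, open through, top 30 mm above the plate's underside. Origin: centre of the plate's underside, 20 mm above the inner lid's origin when nested; z up.
- masking_tape: bystander: loose roll of pale masking tape lying flat, 101 mm across, 25 mm high; origin centre of underside
- sanding_block: bystander: loose brown sanding block, 126 x 97 x 24 mm; origin centre of underside
- tape_measure: bystander: loose yellow tape measure, 60 x 80 x 66 mm; origin centre of underside
- carpenter_pencil: bystander: loose flat red carpenter's pencil, 178 mm long, 9 mm high, lying near the robot's edge of the bench; origin centre of underside
Not all that is in view belongs to the job. There is more than one size of the outer_lid; the job needs the smaller. Leave any blue look-alike of the brush alone.

How it is judged:
By the outcome, as a careful person would: the job done as asked, in the order asked, and still so for the second after the job is handed in, while the arm keeps its last pose, push and grip.
It also fails if it takes over 61 s, if anything falls off the work surface, if the arm or the gripper's body presses on something with over 40 N, if the wrist force passes 120 N, or if a joint passes its speed limit or range.

## Working session

There is one attempt and no reset: what is moved stays moved. The work goes in short steps, Python scripts to look and compute and a tool call to move; the robot and the scene stay as the last step left them, time stands still between calls to the robot, and variables do not carry over. Pictures are saved under pics/ and viewed, at most 10 in all, crops included, and the job is handed in when it is done.

Besides the shell and the picture viewer there is one more tool, called after "Call:" as name([rows], argument=value, ...), one row to a line, values as JSON. move_arm: Moves the arm, as the interface text tells. Its arguments: {"type":"object","properties":{"commands":{"type":"array","items":{"type":"array","items":{"type":"number"}}},"fingers":{"type":"number"}},"required":["commands"]}

```bash
mkdir -p pics; ls
python3 - <<'E'
from workcell import observe, capture
import cv2, numpy as np
s=observe(); print(s)
for n in ("scene","top"):
    c=capture(n); cv2.imwrite(f"pics/{n}0.png",c["image"][:,:,::-1]); np.savez(f"{n}0.npz",**c)
    print(n,c["fx"],c["fy"],c["cx"],c["cy"],c["xyz"],c["attitude"],[k for k in c])
E
```

```text
pics
{'clock': 0.0, 'joints': array([-1.33297849e+00,  2.60690409e-01, -1.39401055e-01,  1.17269579e+00,
       -3.89646260e-05,  1.57081023e+00]), 'joint_velocities': array([ 0.00126811,  0.00323998, -0.00055897, -0.00113825, -0.00021001,
       -0.00023028]), 'joint_efforts': array([ 1.17411691e-03, -4.05676782e+01,  2.53922099e+01,  1.87597366e-02,
        1.49083498e-04, -1.00626076e-05]), 'tool_pos': array([ 0.1235416 , -0.50969036,  0.30304931]), 'tool_rot': array([[ 9.71857624e-01,  2.35568463e-01, -5.06895452e-04],
       [ 2.35569005e-01, -9.71855717e-01,  1.92571200e-03],
       [-3.89922284e-05, -1.99092674e-03, -9.99998017e-01]]), 'contact_force': array([ 0.16554688, -0.27361358,  0.53513615]), 'wrist_torque': array([ 0.00702054, -0.06051613, -0.01085634]), 'grasp_force': 0.0, 'opening': 0.9992543123155356}
scene 522.3595197499124 522.3595197499124 318.42298323707746 242.0540981851284 [-0.00291167  0.75364435  0.69957252] [[-0.81367066  0.29804002 -0.4991114 ]
 [-0.58094435 -0.44799725  0.67956024]
 [-0.02106439  0.84289418  0.53766689]] ['image', 'range_z', 'fx', 'fy', 'cx', 'cy', 'xyz', 'attitude']
top 540.49033291295 540.49033291295 317.848838729751 237.75450240859112 [ 0.45576728 -0.06436175  1.00582521] [[ 0.01384085  0.9910375  -0.13286499]
 [-0.99988932  0.0129927  -0.00724847]
 [-0.00545723  0.13295061  0.99110764]] ['image', 'range_z', 'fx', 'fy', 'cx', 'cy', 'xyz', 'attitude']
```

View pics/top0.png

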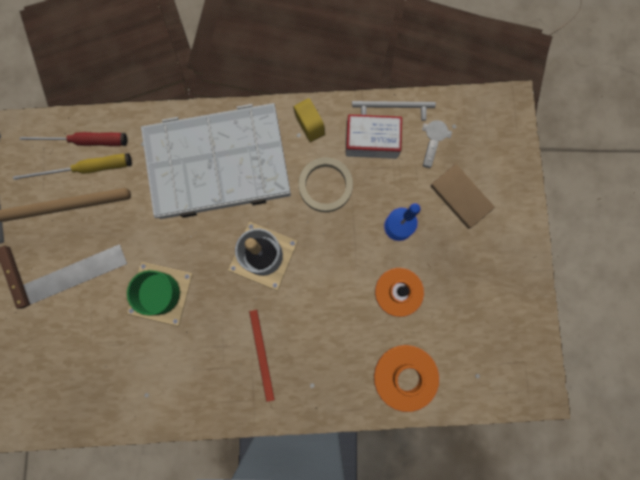

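View pics/scene0.png

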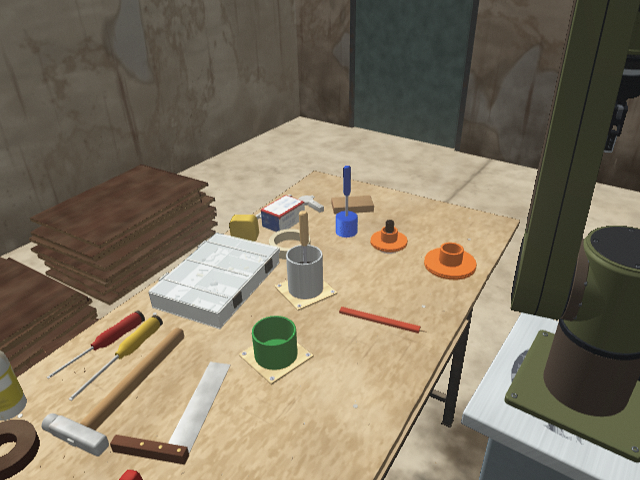

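The top view shows the pot with the brush at (260,252), the green cup at (153,293) and the nested small lids with black knob at (400,292). The larger lid is at (407,378), the blue look-alike brush at (401,223) and the pencil at (262,355). The scene view confirms that the brush is upright.

```bash
cat > h.py <<'E'
import numpy as np, cv2
from workcell import capture, observe
def world(c):
    v,u=np.mgrid[:480,:640]; z=c["range_z"]
    p=np.stack([(u-c["cx"])/c["fx"]*z,-(v-c["cy"])/c["fy"]*z,-z],-1)
    return p@np.array(c["attitude"]).T+c["xyz"], z>0
def plane(c,uv,h):
    uv=np.atleast_2d(uv).astype(float)
    d=np.stack([(uv[:,0]-c["cx"])/c["fx"],-(uv[:,1]-c["cy"])/c["fy"],-np.ones(len(uv))],-1)@np.array(c["attitude"]).T
    o=np.array(c["xyz"]); return o+d*((h-o[2])/d[:,2])[:,None]
def fit(P):
    P=P[:,:2]; A=np.c_[2*P,np.ones(len(P))]; x=np.linalg.lstsq(A,(P**2).sum(1),rcond=None)[0]
    return np.r_[x[:2],np.sqrt(x[2]+x[0]**2+x[1]**2)]
def hsv(c): return cv2.cvtColor(c["image"],cv2.COLOR_RGB2HSV)
def outline(c,mask,h):
    """circle of outer contour of the biggest blob, cast on plane z=h"""
    k=max(cv2.findContours(mask.astype(np.uint8),0,1)[0],key=cv2.contourArea)
    hull=cv2.convexHull(k)[:,0]
    return fit(plane(c,k[:,0],h)), len(k)
E
cat > m.py <<'E'
from h import *
for n in ("top","scene"):
    c=dict(np.load(n+"0.npz")); W,ok=world(c); H=hsv(c); h,s,v=[H[...,i].astype(int) for i in range(3)]
    X,Y,Z=W[...,0],W[...,1],W[...,2]
    bench=ok&(abs(Z)<.03)&(X>.2)&(X<.6)&(abs(Y)<.4); print(n,"bench z",np.median(Z[bench]))
    def near(x,y,r): return ok&(np.hypot(X-x,Y-y)<r)
    px=lambda u,vv,hh: plane(dict(np.load("top0.npz")),[u,vv],hh)[0]
    pot=px(260,250,.096); cup=px(153,293,.065); lid=px(400,292,.024)
    m=near(*pot[:2],.07)&(Z>.088)&(Z<.104); print("pot rim",fit(W[m]),np.median(Z[m]),m.sum())
    m=near(*pot[:2],.07)&(Z>.125); P=W[m]; print("handle n",m.sum(),P[:,2].max())
    for a in (.13,.15,.17,.185):
        q=P[abs(P[:,2]-a)<.008]; print("  ",a,len(q),q[:,:2].mean(0) if len(q) else "", q[:,:2].max(0)-q[:,:2].min(0) if len(q) else "")
    m=near(*cup[:2],.07)&(Z>.057)&(Z<.073)&(h>40)&(h<90); print("cup rim",fit(W[m]),np.median(Z[m]),m.sum())
    og=(h<16)&(s>160)&(v>90)
    m=og&near(*lid[:2],.07); print("lid plate",fit(W[m&(Z<.035)]),np.median(Z[m&(Z<.03)]),"collar",fit(W[m&(Z>.043)]),np.median(Z[m&(Z>.043)]))
    if n=="top": print("plate outline",outline(c,m,.024))
    m=near(*lid[:2],.03)&(Z>.062); print("knob",W[m].mean(0),Z[m].max(),m.sum(),fit(W[m]))
E
python3 m.py
```

```text
top bench z 0.0007413120761935454
pot rim [0.55552051 0.04550874 0.03589832] 0.09598300787518332 343
handle n 179 0.19972245013838064
   0.13 11 [0.55040161 0.04005047] [0.01313    0.01089415]
   0.15 17 [0.55014298 0.03921935] [0.01299847 0.01078665]
   0.17 18 [0.54988362 0.04005588] [0.01289466 0.01221253]
   0.185 26 [0.55174895 0.04136503] [0.01765435 0.01803215]
cup rim [0.48295165 0.2342039  0.03755741] 0.06474914562881584 383
lid plate [ 0.49110033 -0.20563102  0.03371095] 0.024620145363945634 collar [ 0.4909716  -0.20400478  0.01853559] 0.050202459441344494
plate outline (array([ 0.49093691, -0.20523305,  0.04207276]), 135)
knob [ 0.49132167 -0.20410191  0.07344072] 0.07819731097376492 116 [ 0.49139254 -0.20435     0.00723764]
scene bench z -0.0004675762722998744
pot rim [0.55467528 0.04660228 0.03441758] 0.09331645168090308 307
handle n 286 0.1966154288125267
   0.13 42 [0.55061584 0.04927993] [0.01437053 0.01465211]
   0.15 58 [0.5502391 0.0490732] [0.0139199  0.01782198]
   0.17 64 [0.55101591 0.04984587] [0.01634261 0.01465518]
   0.185 69 [0.55024013 0.04918112] [0.01618374 0.01703955]
cup rim [0.48197699 0.23571912 0.03784509] 0.06277230694885205 447
lid plate [ 0.48990155 -0.20243849  0.03298657] 0.022936947536523422 collar [ 0.49022894 -0.20395833  0.01788315] 0.04755558713034319
knob [ 0.48908198 -0.20198249  0.06963867] 0.07549764167635575 56 [ 0.49025368 -0.2036923   0.00761365]
```

Call:
move_arm([
  [0, 0, 0, 0, 0, 0.85],
  [0, 0, 0, 0, 0, 0.85],
  [0.7, -0.9, 0, 0, 0, 0],
  [0.7, -0.9, 0, 0, 0, 0],
  [0.7, -0.9, 0, 0, 0, 0],
  [0.7, -0.9, 0, 0, 0, 0],
  [0.7, -0.9, 0, 0, 0, 0],
  [0.7, -0.9, 0, 0, 0, 0],
  [0.7, -0.9, 0, 0, 0, 0],
  [0.7, -0.9, 0, 0, 0, 0],
  [0, 0, 0, 0, 0, 0],
], fingers=1)

```text
clock: 1.2
tool_pos: [0.3499, -0.2183, 0.3037]
tool_rot: [[1.0, 0.009, 0.001], [0.009, -1.0, 0.002], [0.001, -0.002, -1.0]]
contact_force: [-0.0, -0.1, 0.3]
opening: 0.997
grasp_force: 0.0
```

```bash
cat > go.py <<'E'
# how far to a target TCP (level, tool x along world x), in tool units
import sys; from h import *
from scipy.spatial.transform import Rotation as R
t=np.array([float(a) for a in sys.argv[1:4]]); s=observe(); M=np.array(s["tool_rot"])
d=M.T@(t-s["tool_pos"])/.04; r=np.degrees(R.from_matrix(M.T@np.diag([1,-1,-1])).as_rotvec())/8
print("t",round(s["clock"],2),"pos",np.round(s["tool_pos"],4),"shift",np.round(d,3),"turn",np.round(r,3),"F",np.round(s["contact_force"],1),"op",round(s["opening"],3),"g",round(s["grasp_force"],1),"j",np.round(s["joints"],2))
E
python3 go.py .554 .0447 .304
python3 - <<'E'
from h import *
c=dict(np.load("top0.npz")); W,ok=world(c)
m=ok&(np.hypot(W[...,0]-.555,W[...,1]-.0455)<.07)&(W[...,2]>.191); print("handle top",W[m].mean(0),m.sum())
print("blue", plane(c,[[413,210]],.19), "big lid",plane(c,[[407,378]],.01))
E
```

```text
t 1.2 pos [ 0.3499 -0.2183  0.3037] shift [ 5.161 -6.528  0.009] turn [-0.013 -0.006  0.064] F [-0.  -0.1  0.3] op 0.997 g 0.0 j [-0.56  0.07 -0.38  1.13  0.    2.57]
handle top [0.55443479 0.04421015 0.19573812] 106
blue [[ 0.60994283 -0.2035653   0.19      ]] big lid [[ 0.33740904 -0.22059784  0.01      ]]
```

Call:
move_arm([
  [0, 0, 0, 0, 0, -1],
  [0, 0, 0, 0, 0, -1],
  [0, 0, 0, 0, 0, -1],
  [0, 0, 0, 0, 0, -1],
  [0, 0, 0, 0, 0, -1],
  [0, 0, 0, 0, 0, -1],
  [0, 0, 0, 0, 0, -1],
  [0, 0, 0, 0, 0, -1],
  [0, 0, 0, 0, 0, -1],
  [0, 0, 0, 0, 0, -1],
  [0, 0, 0, 0, 0, -1],
  [0, 0, 0, 0, 0, -0.2],
])

```text
clock: 2.4
tool_pos: [0.3469, -0.2225, 0.3036]
tool_rot: [[0.006, 1.0, -0.001], [1.0, -0.006, 0.0], [0.0, -0.001, -1.0]]
contact_force: [0.1, 0.8, -0.7]
opening: 1.005
grasp_force: 0.0
```

```bash
sed -i 's/np.diag(\[1,-1,-1\])/np.array([[0,1,0],[1,0,0],[0,0,-1]])/; s/tool x along world x/tool x along world y, tool y along world x/' go.py; python3 go.py .5543 .0443 .304
```

```text
t 2.4 pos [ 0.3469 -0.2225  0.3036] shift [ 6.703  5.143 -0.013] turn [-0.007 -0.001 -0.045] F [ 0.1  0.8 -0.7] op 1.005 g 0.0 j [-0.57  0.07 -0.38  1.13 -0.    1.01]
```

Call:
move_arm([
  [0.84, 0.64, 0, 0, 0, 0],
  [0.84, 0.64, 0, 0, 0, 0],
  [0.84, 0.64, 0, 0, 0, 0],
  [0.84, 0.64, 0, 0, 0, 0],
  [0.84, 0.64, 0, 0, 0, 0],
  [0.84, 0.64, 0, 0, 0, 0],
  [0.84, 0.64, 0, 0, 0, 0],
  [0.82, 0.66, 0, 0, 0, 0],
  [0, 0, 0, 0, 0, 0],
  [0, 0, 0, 0, 0, 0],
  [0, 0, 0, 0, 0, 0],
])

```text
clock: 3.5
tool_pos: [0.5541, 0.0436, 0.3036]
tool_rot: [[0.008, 1.0, -0.002], [1.0, -0.008, -0.001], [-0.001, -0.002, -1.0]]
contact_force: [-0.5, -0.2, -0.4]
opening: 1.002
grasp_force: 0.0
```

```bash
python3 go.py .5543 .0443 .212
```

```text
t 3.5 pos [0.5541 0.0436 0.3036] shift [0.019 0.009 2.289] turn [-0.011  0.004 -0.06 ] F [-0.5 -0.2 -0.4] op 1.002 g 0.0 j [ 0.08  0.31 -0.06  1.2  -0.    1.66]
```

Call:
move_arm([
  [0, 0, 0.6, 0, 0, 0],
  [0, 0, 0.7, 0, 0, 0],
  [0, 0, 0.6, 0, 0, 0],
  [0.02, 0.01, 0.39, 0, 0, -0.06],
  [0, 0, 0, 0, 0, 0],
  [0, 0, 0, 0, 0, 0],
])

```text
clock: 4.1
tool_pos: [0.5548, 0.0443, 0.2128]
tool_rot: [[0.0, 1.0, -0.0], [1.0, -0.0, -0.0], [-0.0, -0.0, -1.0]]
contact_force: [0.4, -0.1, 0.3]
opening: 1.0
grasp_force: 0.0
```

Call:
move_arm([
  [0, 0, 0, 0, 0, 0],
  [0, 0, 0, 0, 0, 0],
  [0, 0, 0, 0, 0, 0],
  [0, 0, 0, 0, 0, 0],
  [0, 0, 0, 0, 0, 0],
  [0, 0, 0, 0, 0, 0],
  [0, 0, 0, 0, 0, 0],
  [0, 0, 0, 0, 0, 0],
], fingers=0)

```text
clock: 4.9
tool_pos: [0.5554, 0.0454, 0.2128]
tool_rot: [[-0.002, 1.0, 0.001], [1.0, 0.002, 0.0], [0.0, 0.001, -1.0]]
contact_force: [-1.5, -0.4, 6.7]
opening: 0.197
grasp_force: 58.8
```

```bash
python3 go.py .5543 .0443 .212
```

```text
t 4.9 pos [0.5554 0.0454 0.2128] shift [-0.028 -0.028  0.019] turn [ 0.004 -0.001  0.014] F [-1.5 -0.4  6.7] op 0.197 g 58.8 j [ 0.08  0.37 -0.23  0.98  0.    1.65]
```

Call:
move_arm([
  [0, 0, -0.4, 0, 0, 0],
  [0, 0, -0.4, 0, 0, 0],
  [0, 0, -0.4, 0, 0, 0],
  [0, 0, -0.2, 0, 0, 0],
  [0, 0, 0, 0, 0, 0],
  [0, 0, 0, 0, 0, 0],
  [0, 0, 0.4, 0, 0, 0],
  [0, 0, 0.4, 0, 0, 0],
  [0, 0, 0.4, 0, 0, 0],
  [0, 0, 0.22, 0, 0, 0],
  [0, 0, 0, 0, 0, 0],
  [0, 0, 0, 0, 0, 0],
])

```text
clock: 6.1
tool_pos: [0.5552, 0.0453, 0.2123]
tool_rot: [[-0.002, 1.0, 0.0], [1.0, 0.002, 0.0], [0.0, 0.0, -1.0]]
contact_force: [-1.3, 0.6, 8.3]
opening: 0.195
grasp_force: 59.9
```

```bash
python3 go.py .5543 .0443 .212
```

```text
t 6.1 pos [0.5552 0.0453 0.2123] shift [-0.025 -0.022  0.008] turn [ 0.003 -0.001  0.013] F [-1.3  0.6  8.3] op 0.195 g 59.9 j [ 0.08  0.37 -0.23  0.97  0.    1.65]
```

Call:
move_arm([
  [0, 0, -0.4, 0, 0, 0],
  [0, 0, -0.4, 0, 0, 0],
  [0, 0, -0.4, 0, 0, 0],
  [0, 0, -0.2, 0, 0, 0],
  [0, 0, 0, 0, 0, 0],
  [0, 0, 0, 0, 0, 0],
])

```text
clock: 6.7
tool_pos: [0.555, 0.0453, 0.2667]
tool_rot: [[-0.002, 1.0, -0.001], [1.0, 0.002, -0.0], [-0.0, -0.001, -1.0]]
contact_force: [-0.4, 0.1, -1.1]
opening: 0.191
grasp_force: 59.0
```

Call:
move_arm([
  [0, 0, 0.4, 0, 0, 0],
  [0, 0, 0.4, 0, 0, 0],
  [0, 0, 0.4, 0, 0, 0],
  [0, 0, 0.22, 0, 0, 0],
  [0, 0, 0, 0, 0, 0],
  [0, 0, 0, 0, 0, 0],
])

```text
clock: 7.3
tool_pos: [0.5551, 0.0453, 0.2121]
tool_rot: [[-0.002, 1.0, 0.001], [1.0, 0.002, -0.0], [-0.0, 0.001, -1.0]]
contact_force: [-2.2, -0.9, 11.5]
opening: 0.197
grasp_force: 60.6
```

Call:
move_arm([
  [0, 0, -0.5, 0, 0, 0],
  [0, 0, -0.7, 0, 0, 0],
  [0, 0, -0.7, 0, 0, 0],
  [0, 0, -0.7, 0, 0, 0],
  [0, 0, -0.3, 0, 0, 0],
  [0, 0, 0, 0, 0, 0],
  [0, 0, 0, 0, 0, 0],
])

```text
clock: 8.0
tool_pos: [0.5549, 0.0453, 0.3253]
tool_rot: [[-0.002, 1.0, -0.002], [1.0, 0.002, -0.0], [-0.0, -0.002, -1.0]]
contact_force: [-0.1, 0.9, -1.8]
opening: 0.19
grasp_force: 59.2
```

```bash
python3 go.py .4827 .235 .327
python3 - <<'E'
from h import *
c=capture("top"); W,ok=world(c); X,Y,Z=[W[...,i] for i in range(3)]; H=hsv(c)
s=observe()["tool_pos"]; m=ok&(np.hypot(X-s[0],Y-s[1])<.07)&(Z<.2)&(Z>.1); 
c=capture("scene"); cv2.imwrite("pics/lift.png",c["image"][150:430,120:440,::-1])
W,ok=world(c); H=hsv(c)
E
```

```text
t 8.0 pos [0.5549 0.0453 0.3253] shift [ 4.746 -1.795 -0.04 ] turn [-0.014  0.001  0.013] F [-0.1  0.9 -1.8] op 0.19 g 59.2 j [ 0.08  0.31 -0.01  1.25  0.    1.65]
```

View pics/lift.png

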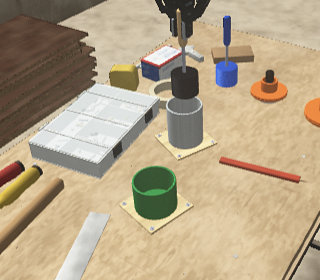

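The brush hangs upright, clear of the pot rim (crop: head at (185,80), pot rim at (185,105)). Next it goes to the cup.

Call:
move_arm([
  [0.4, -0.15, 0, 0, 0, 0],
  [0.7, -0.26, 0, 0, 0, 0],
  [0.7, -0.26, 0, 0, 0, 0],
  [0.7, -0.26, 0, 0, 0, 0],
  [0.7, -0.26, 0, 0, 0, 0],
  [0.7, -0.26, 0, 0, 0, 0],
  [0.5, -0.2, 0, 0, 0, 0],
  [0.35, -0.15, 0, 0, 0, 0],
  [0, 0, 0, 0, 0, 0],
  [0, 0, 0, 0, 0, 0],
])

```text
clock: 9.1
tool_pos: [0.4826, 0.2352, 0.3263]
tool_rot: [[-0.003, 1.0, -0.001], [1.0, 0.003, -0.001], [-0.001, -0.001, -1.0]]
contact_force: [0.3, 0.6, -0.7]
opening: 0.194
grasp_force: 59.2
```

```bash
python3 go.py .4827 .235 .2115
```

```text
t 9.1 pos [0.4826 0.2352 0.3263] shift [-0.003  0.005  2.869] turn [-0.005  0.007  0.018] F [ 0.3  0.6 -0.7] op 0.194 g 59.2 j [ 0.45  0.27 -0.06  1.24 -0.    2.02]
```

Call:
move_arm([
  [0, 0, 0.6, 0, 0, 0],
  [0, 0, 0.7, 0, 0, 0],
  [0, 0, 0.7, 0, 0, 0],
  [0, 0, 0.5, 0, 0, 0],
  [0, 0, 0.27, 0, 0, 0],
  [0, 0, 0.1, 0, 0, 0],
  [0, 0, 0, 0, 0, 0],
  [0, 0, 0, 0, 0, 0],
])

```text
clock: 9.9
tool_pos: [0.4838, 0.2353, 0.2129]
tool_rot: [[-0.001, 1.0, 0.002], [1.0, 0.001, 0.001], [0.001, 0.002, -1.0]]
contact_force: [0.5, 0.4, -0.2]
opening: 0.194
grasp_force: 59.2
```

```bash
python3 go.py .4827 .235 .2115
```

```text
t 9.9 pos [0.4838 0.2353 0.2129] shift [-0.007 -0.027  0.034] turn [ 0.013 -0.006  0.01 ] F [ 0.5  0.4 -0.2] op 0.194 g 59.2 j [ 0.45  0.34 -0.28  0.96 -0.    2.02]
```

Call:
move_arm([
  [0, 0, 0.05, 0, 0, 0],
  [0, 0, 0, 0, 0, 0],
  [0, 0, 0, 0, 0, 0],
])

```text
clock: 10.2
tool_pos: [0.4837, 0.2355, 0.211]
tool_rot: [[-0.002, 1.0, 0.002], [1.0, 0.002, 0.001], [0.001, 0.002, -1.0]]
contact_force: [-0.7, -0.4, 5.1]
opening: 0.199
grasp_force: 59.7
```

Contact with the cup floor. I'll release and rise.

Call:
move_arm([
  [0, 0, 0, 0, 0, 0],
  [0, 0, 0, 0, 0, 0],
  [0, 0, 0, 0, 0, 0],
  [0, 0, 0, 0, 0, 0],
  [0, 0, 0, 0, 0, 0],
  [0, 0, 0, 0, 0, 0],
  [0, 0, 0, 0, 0, 0],
], fingers=1)

```text
clock: 10.9
tool_pos: [0.4829, 0.2352, 0.2098]
tool_rot: [[-0.002, 1.0, -0.0], [1.0, 0.002, -0.0], [-0.0, -0.0, -1.0]]
contact_force: [0.2, 0.3, -1.0]
opening: 1.003
grasp_force: 0.0
```

Call:
move_arm([
  [0, 0, -0.3, 0, 0, 0],
  [0, 0, -0.6, 0, 0, 0],
  [0, 0, -0.7, 0, 0, 0],
  [0, 0, -0.7, 0, 0, 0],
  [0, 0, -0.2, 0, 0, 0],
  [0, 0, 0, 0, 0, 0],
])

```text
clock: 11.5
tool_pos: [0.4837, 0.2356, 0.3118]
tool_rot: [[-0.002, 1.0, 0.003], [1.0, 0.002, 0.002], [0.002, 0.003, -1.0]]
contact_force: [0.1, 0.1, -1.3]
opening: 1.001
grasp_force: 0.0
```

```bash
python3 go.py .4908 -.2042 .307
python3 - <<'E'
from h import *
c=capture("scene"); cv2.imwrite("pics/rel.png",c["image"][150:430,120:440,::-1])
E
```

```text
t 11.5 pos [0.4837 0.2356 0.3118] shift [-10.995   0.156   0.102] turn [ 0.025 -0.012  0.013] F [ 0.1  0.1 -1.3] op 1.001 g 0.0 j [ 0.45  0.28 -0.09  1.2   0.    2.02]
```

View pics/rel.png

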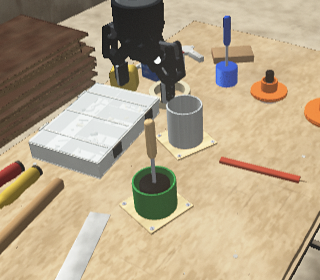

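The brush stands upright in the green cup (crop: (150,165)). On to the lids.

Call:
move_arm([
  [-0.6, 0, 0, 0, 0, 0],
  [-0.95, 0, 0, 0, 0, 0],
  [-1, 0, 0, 0, 0, 0],
  [-1, 0, 0, 0, 0, 0],
  [-1, 0, 0, 0, 0, 0],
  [-1, 0, 0, 0, 0, 0],
  [-1, 0, 0, 0, 0, 0],
  [-1, 0, 0, 0, 0, 0],
  [-1, 0, 0, 0, 0, 0],
  [-1, 0.1, 0, 0, 0, 0],
  [-0.9, 0.1, 0, 0, 0, 0],
  [-0.5, 0, 0, 0, 0, 0],
])

```text
clock: 12.75
tool_pos: [0.4912, -0.2052, 0.3079]
tool_rot: [[0.001, 1.0, -0.003], [1.0, -0.001, 0.0], [0.0, -0.003, -1.0]]
contact_force: [-0.5, -0.1, -0.2]
opening: 1.002
grasp_force: 0.0
```

Call:
move_arm([
  [0, 0, 0, 0, 0, 0],
  [0, 0, 0, 0, 0, 0],
  [0, 0, 0, 0, 0, 0],
])

```text
clock: 13.05
tool_pos: [0.4913, -0.2018, 0.309]
tool_rot: [[-0.003, 1.0, -0.002], [1.0, 0.003, 0.001], [0.001, -0.002, -1.0]]
contact_force: [0.9, 1.0, -0.1]
opening: 1.001
grasp_force: 0.0
```

```bash
python3 go.py .4908 -.2042 .127
```

```text
t 13.05 pos [ 0.4913 -0.2018  0.309 ] shift [-6.600e-02 -4.000e-03  4.551e+00] turn [-0.013 -0.009  0.019] F [ 0.9  1.  -0.1] op 1.001 g 0.0 j [-0.39  0.27 -0.11  1.19  0.    1.18]
```

Call:
move_arm([
  [-0.03, 0, 0.6, 0, 0, 0],
  [-0.03, 0, 0.8, 0, 0, 0],
  [0, 0, 0.9, 0, 0, 0],
  [0, 0, 0.8, 0, 0, 0],
  [0, 0, 0.7, 0, 0, 0],
  [0, 0, 0.5, 0, 0, 0],
  [0, 0, 0.25, 0, 0, 0],
  [0, 0, 0, 0, 0, 0],
  [0, 0, 0, 0, 0, 0],
])

```text
clock: 13.95
tool_pos: [0.4923, -0.2049, 0.1287]
tool_rot: [[-0.003, 1.0, 0.001], [1.0, 0.003, -0.0], [-0.0, 0.001, -1.0]]
contact_force: [0.1, -0.4, -0.1]
opening: 0.998
grasp_force: 0.0
```

```bash
python3 go.py .4908 -.2042 .126
```

```text
t 13.95 pos [ 0.4923 -0.2049  0.1287] shift [ 0.017 -0.038  0.066] turn [0.007 0.003 0.019] F [ 0.1 -0.4 -0.1] op 0.998 g 0.0 j [-0.39  0.41 -0.41  0.75  0.    1.17]
```

Call:
move_arm([
  [0.01, -0.03, 0.06, 0, 0, 0],
  [0, 0, 0, 0, 0, 0],
  [0, 0, 0, 0, 0, 0],
])

```text
clock: 14.25
tool_pos: [0.4909, -0.205, 0.1262]
tool_rot: [[-0.002, 1.0, 0.001], [1.0, 0.002, -0.0], [-0.0, 0.001, -1.0]]
contact_force: [0.1, -0.6, 0.6]
opening: 0.998
grasp_force: 0.0
```

Call:
move_arm([
  [0, 0, 0, 0, 0, 0],
  [0, 0, 0, 0, 0, 0],
  [0, 0, 0, 0, 0, 0],
  [0, 0, 0, 0, 0, 0],
  [0, 0, 0, 0, 0, 0],
  [0, 0, 0, 0, 0, 0],
  [0, 0, 0, 0, 0, 0],
  [0, 0, 0, 0, 0, 0],
  [0, 0, 0, 0, 0, 0],
], fingers=0)

```text
clock: 15.15
tool_pos: [0.4908, -0.2049, 0.1257]
tool_rot: [[-0.002, 1.0, 0.001], [1.0, 0.002, -0.0], [-0.0, 0.001, -1.0]]
contact_force: [1.2, 0.0, 1.3]
opening: 0.211
grasp_force: 58.6
```

```bash
python3 go.py .4908 -.2042 .126;  python3 - <<'E'
from h import *
c=capture("scene"); cv2.imwrite("pics/knob.png",cv2.resize(c["image"][170:300,310:470,::-1],None,fx=3,fy=3))
E
```

```text
t 15.15 pos [ 0.4908 -0.2049  0.1257] shift [ 0.016 -0.001 -0.009] turn [0.005 0.001 0.013] F [1.2 0.  1.3] op 0.211 g 58.6 j [-0.4   0.41 -0.42  0.74  0.    1.17]
```

View pics/knob.png

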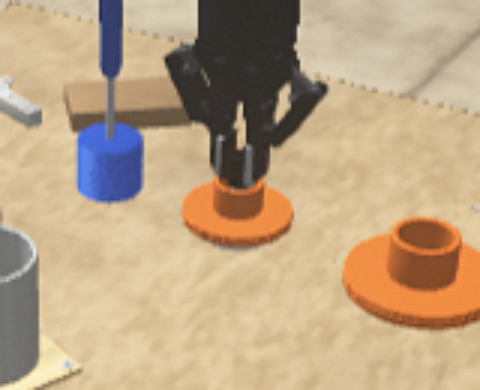

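The fingers hold the knob above the collar (crop: (235,170)). I'll lift both lids gently.

Call:
move_arm([
  [0, 0, -0.1, 0, 0, 0],
  [0, 0, -0.3, 0, 0, 0],
  [0, 0, -0.5, 0, 0, 0],
  [0, 0, -0.6, 0, 0, 0],
  [0, 0, -0.6, 0, 0, 0],
  [0, 0, -0.6, 0, 0, 0],
  [0, 0, -0.4, 0, 0, 0],
  [0, 0, -0.2, 0, 0, 0],
  [0, 0, 0, 0, 0, 0],
  [0, 0, 0, 0, 0, 0],
])

```text
clock: 16.2
tool_pos: [0.49, -0.2046, 0.2569]
tool_rot: [[-0.002, 1.0, -0.001], [1.0, 0.002, 0.0], [0.0, -0.001, -1.0]]
contact_force: [-0.0, -0.5, -3.7]
opening: 0.207
grasp_force: 58.8
```

```bash
python3 go.py .5553 .0457 .258;  python3 - <<'E'
from h import *
c=capture("scene"); cv2.imwrite("pics/lids.png",cv2.resize(c["image"][110:280,250:470,::-1],None,fx=2.5,fy=2.5))
c=capture("top"); W,ok=world(c); X,Y,Z=[W[...,i] for i in range(3)]; H=hsv(c).astype(int)
og=(H[...,0]<16)&(H[...,1]>160)&(H[...,2]>60)&ok&(Z>.1)&(np.hypot(X-.49,Y+.204)<.1)
if og.sum()>10: print(og.sum(),"plate z",np.median(Z[og]),outline(c,og,np.median(Z[og])))
E
```

```text
t 16.2 pos [ 0.49   -0.2046  0.2569] shift [ 6.255  1.644 -0.027] turn [-0.009 -0.003  0.013] F [-0.  -0.5 -3.7] op 0.207 g 58.8 j [-0.4   0.3  -0.21  1.06 -0.    1.17]
941 plate z 0.1557696739988912 (array([ 0.48849857, -0.19321162,  0.03181351]), 129)
```

View pics/lids.png

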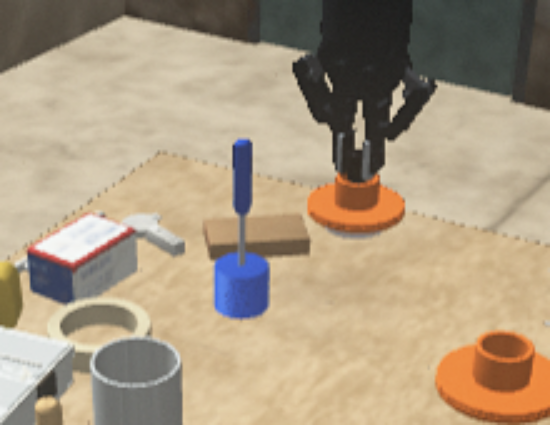

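Both lids hang level from the knob (crop: orange plate at (355,205), white flange below). I'll carry them to the pot.

Call:
move_arm([
  [0.2, 0.05, 0, 0, 0, 0],
  [0.5, 0.13, 0, 0, 0, 0],
  [0.75, 0.2, 0, 0, 0, 0],
  [0.75, 0.2, 0, 0, 0, 0],
  [0.75, 0.2, 0, 0, 0, 0],
  [0.75, 0.2, 0, 0, 0, 0],
  [0.75, 0.2, 0, 0, 0, 0],
  [0.75, 0.2, 0, 0, 0, 0],
  [0.6, 0.16, 0, 0, 0, 0],
  [0.34, 0.08, 0, 0, 0, 0],
  [0.1, 0.02, 0, 0, 0, 0],
  [0, 0, 0, 0, 0, 0],
])

```text
clock: 17.5
tool_pos: [0.5554, 0.045, 0.2571]
tool_rot: [[-0.002, 1.0, -0.001], [1.0, 0.002, -0.001], [-0.001, -0.001, -1.0]]
contact_force: [0.1, -0.4, -2.5]
opening: 0.208
grasp_force: 58.8
```

Call:
move_arm([
  [0, 0, 0, 0, 0, 0],
  [0, 0, 0, 0, 0, 0],
])

```text
clock: 17.7
tool_pos: [0.5554, 0.0439, 0.2575]
tool_rot: [[-0.0, 1.0, -0.0], [1.0, 0.0, -0.0], [-0.0, -0.0, -1.0]]
contact_force: [0.6, -0.2, -2.2]
opening: 0.209
grasp_force: 58.8
```

```bash
python3 go.py .5552 .0452 .21
python3 - <<'E'
from h import *
for n in ("top","scene"):
    c=capture(n); W,ok=world(c); X,Y,Z=[W[...,i] for i in range(3)]; H=hsv(c).astype(int)
    og=(H[...,0]<16)&(H[...,1]>160)&(H[...,2]>60)&ok&(Z>.1)&(np.hypot(X-.555,Y-.0457)<.1)
    zz=Z[og]; print(n,og.sum(),np.percentile(zz,[5,50,95]))
    q=W[og&(Z>.148)&(Z<.158)]; h=cv2.convexHull(q[:,:2].astype(np.float32))[:,0]; print("plate",fit(h),len(h), cv2.minEnclosingCircle(h))
    q=W[og&(Z>.165)]; print("collar",fit(q),len(q))
    if n=="scene": cv2.imwrite("pics/over.png",cv2.resize(c["image"][180:320,220:400,::-1],None,fx=3,fy=3))
E
```

```text
t 17.7 pos [0.5554 0.0439 0.2575] shift [ 0.034 -0.005  1.187] turn [-0.003  0.003  0.002] F [ 0.6 -0.2 -2.2] op 0.209 g 58.8 j [ 0.08  0.34 -0.15  1.08 -0.    1.65]
top 880 [0.15408258 0.15670104 0.18149244]
plate [0.55366834 0.03677477 0.03850647] 24 ((0.552136242389679, 0.03451472148299217), 0.04120948538184166)
collar [0.53577833 0.01740996 0.01917581] 77
scene 821 [0.15131366 0.15560469 0.17905553]
plate [0.55358408 0.04431274 0.04420107] 20 ((0.5523620843887329, 0.04332023859024048), 0.04618183895945549)
collar [0.55375704 0.04430165 0.0179384 ] 166
```

View pics/over.png

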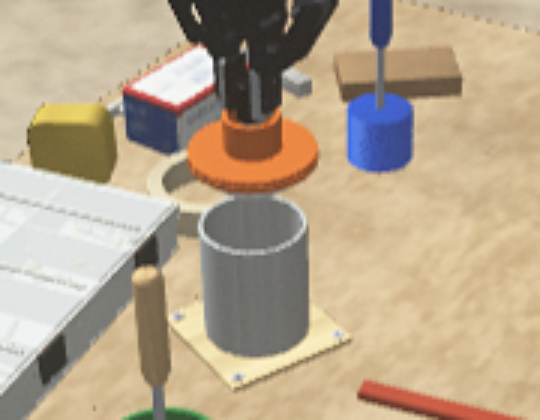

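The lids are above the pot (crop: plate at (253,150), pot rim at (253,225)). I'll nudge about 2 mm in +y and lower.

Call:
move_arm([
  [0.045, 0.015, 0.2, 0, 0, 0],
  [0, 0, 0.3, 0, 0, 0],
  [0, 0, 0.3, 0, 0, 0],
  [0, 0, 0.15, 0, 0, 0],
  [0, 0, 0.1, 0, 0, 0],
  [0, 0, 0, 0, 0, 0],
  [0, 0, 0, 0, 0, 0],
])

```text
clock: 18.5
tool_pos: [0.5565, 0.0467, 0.2156]
tool_rot: [[-0.002, 1.0, 0.0], [1.0, 0.002, 0.0], [0.0, 0.0, -1.0]]
contact_force: [-0.5, -0.3, -2.2]
opening: 0.207
grasp_force: 58.8
```

```bash
python3 go.py .5556 .0457 .2077
```

```text
t 18.5 pos [0.5565 0.0467 0.2156] shift [-0.026 -0.022  0.198] turn [ 0.002 -0.     0.013] F [-0.5 -0.3 -2.2] op 0.207 g 58.8 j [ 0.08  0.37 -0.22  0.98 -0.    1.65]
```

Call:
move_arm([
  [0, 0, 0.1, 0, 0, 0],
  [0, 0, 0.06, 0, 0, 0],
  [0, 0, 0.04, 0, 0, 0],
  [0, 0, 0, 0, 0, 0],
  [0, 0, 0, 0, 0, 0],
])

```text
clock: 19.0
tool_pos: [0.5564, 0.0467, 0.2077]
tool_rot: [[-0.002, 1.0, 0.0], [1.0, 0.002, 0.0], [0.0, 0.0, -1.0]]
contact_force: [-0.3, 0.5, -1.2]
opening: 0.209
grasp_force: 59.0
```

Call:
move_arm([
  [0, 0, 0.03, 0, 0, 0],
  [0, 0, 0.01, 0, 0, 0],
  [0, 0, 0, 0, 0, 0],
  [0, 0, 0, 0, 0, 0],
])

```text
clock: 19.4
tool_pos: [0.5565, 0.0467, 0.2075]
tool_rot: [[-0.002, 1.0, 0.002], [1.0, 0.002, 0.0], [0.0, 0.002, -1.0]]
contact_force: [-2.7, -0.2, 7.9]
opening: 0.209
grasp_force: 59.9
```

Seated, with +8 N from the rim. Releasing.

Call:
move_arm([
  [0, 0, 0, 0, 0, 0],
  [0, 0, 0, 0, 0, 0],
  [0, 0, 0, 0, 0, 0],
  [0, 0, 0, 0, 0, 0],
  [0, 0, 0, 0, 0, 0],
  [0, 0, 0, 0, 0, 0],
  [0, 0, 0, 0, 0, 0],
], fingers=1)

```text
clock: 20.1
tool_pos: [0.5563, 0.0467, 0.2058]
tool_rot: [[-0.002, 1.0, -0.0], [1.0, 0.002, 0.0], [0.0, -0.0, -1.0]]
contact_force: [-0.1, -0.9, -0.3]
opening: 0.999
grasp_force: 0.0
```

```bash
python3 go.py .5560 .0457 .184
python3 - <<'E'
from h import *
for n in ("top","scene"):
    c=capture(n); W,ok=world(c); X,Y,Z=[W[...,i] for i in range(3)]; H=hsv(c).astype(int)
    og=(H[...,0]<16)&(H[...,1]>160)&(H[...,2]>60)&ok&(Z>.07)&(np.hypot(X-.555,Y-.0457)<.1)
    zz=Z[og]; print(n,og.sum(),np.percentile(zz,[5,50,95]))
    if n=="scene":
        q=W[og&(Z>.1)&(Z<.112)]; h=cv2.convexHull(q[:,:2].astype(np.float32))[:,0]; print("plate",fit(h),len(h))
        q=W[og&(Z>.118)]; print("collar",fit(q),len(q),q[:,2].max())
        cv2.imwrite("pics/seat.png",cv2.resize(c["image"][180:320,220:400,::-1],None,fx=3,fy=3))
E
```

```text
t 20.1 pos [0.5563 0.0467 0.2058] shift [-0.026 -0.008  0.546] turn [-0.001 -0.     0.013] F [-0.1 -0.9 -0.3] op 0.999 g 0.0 j [ 0.08  0.37 -0.24  0.96  0.    1.65]
top 757 [0.10398732 0.10693561 0.13224147]
scene 838 [0.10229424 0.10593683 0.13013397]
plate [0.55498897 0.04671628 0.04434106] 22
collar [0.55481144 0.0470138  0.01782775] 161 0.1340770892847335
```

View pics/seat.png

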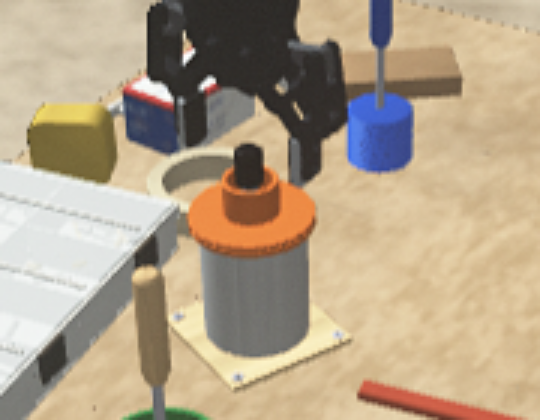

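The lids sit level on the pot: plate top at z≈0.106 as expected, crop position (253,215). The knob is free at (248,165). Next I'll take the collar.

Call:
move_arm([
  [0, 0, 0.2, 0, 0, 0],
  [0, 0, 0.25, 0, 0, 0],
  [0, 0, 0.17, 0, 0, 0],
  [0, 0, 0, 0, 0, 0],
  [0, 0, 0, 0, 0, 0],
])

```text
clock: 20.7
tool_pos: [0.556, 0.0467, 0.1806]
tool_rot: [[-0.002, 1.0, -0.001], [1.0, 0.002, -0.0], [-0.0, -0.001, -1.0]]
contact_force: [0.1, 0.7, 0.1]
opening: 1.003
grasp_force: 0.0
```

Call:
move_arm([
  [0, 0, 0, 0, 0, 0],
  [0, 0, 0, 0, 0, 0],
  [0, 0, 0, 0, 0, 0],
  [0, 0, 0, 0, 0, 0],
  [0, 0, 0, 0, 0, 0],
  [0, 0, 0, 0, 0, 0],
  [0, 0, 0, 0, 0, 0],
  [0, 0, 0, 0, 0, 0],
], fingers=0)

```text
clock: 21.5
tool_pos: [0.5568, 0.0468, 0.1817]
tool_rot: [[-0.002, 1.0, 0.001], [1.0, 0.002, 0.0], [0.0, 0.001, -1.0]]
contact_force: [-0.2, -0.4, 4.2]
opening: 0.445
grasp_force: 60.9
```

Collar gripped (opening 0.445, about 38 mm). Slow straight lift.

Call:
move_arm([
  [0, 0, -0.05, 0, 0, 0],
  [0, 0, -0.1, 0, 0, 0],
  [0, 0, -0.15, 0, 0, 0],
  [0, 0, -0.2, 0, 0, 0],
  [0, 0, 0, 0, 0, 0],
])

```text
clock: 22.0
tool_pos: [0.5571, 0.0468, 0.2025]
tool_rot: [[-0.002, 1.0, 0.002], [1.0, 0.002, 0.0], [0.0, 0.002, -1.0]]
contact_force: [0.7, 0.4, -0.2]
opening: 0.441
grasp_force: 60.2
```

Call:
move_arm([
  [0, 0, -0.2, 0, 0, 0],
  [0, 0, -0.3, 0, 0, 0],
  [0, 0, -0.3, 0, 0, 0],
  [0, 0, -0.3, 0, 0, 0],
  [0, 0, -0.3, 0, 0, 0],
  [0, 0, -0.3, 0, 0, 0],
  [0, 0, -0.2, 0, 0, 0],
  [0, 0, -0.1, 0, 0, 0],
  [0, 0, 0, 0, 0, 0],
  [0, 0, 0, 0, 0, 0],
])

```text
clock: 23.0
tool_pos: [0.5561, 0.0467, 0.2807]
tool_rot: [[-0.002, 1.0, -0.001], [1.0, 0.002, -0.0], [-0.0, -0.001, -1.0]]
contact_force: [0.6, 0.2, -1.7]
opening: 0.443
grasp_force: 60.2
```

```bash
python3 go.py .5560 .0457 .2817
python3 - <<'E'
from h import *
c=capture("scene"); W,ok=world(c); X,Y,Z=[W[...,i] for i in range(3)]; H=hsv(c).astype(int)
og=(H[...,0]<16)&(H[...,1]>160)&(H[...,2]>60)&ok&(Z>.07)&(np.hypot(X-.555,Y-.0457)<.1)
print(np.percentile(Z[og],[5,50,95]))
wh=(H[...,1]<40)&(H[...,2]>150)&ok&(Z>.07)&(Z<.12)&(np.hypot(X-.555,Y-.0457)<.06)
print("flange",wh.sum(),np.percentile(Z[wh],[5,50,95]))
p=og&(Z<np.median(Z[og])+.004); A=np.c_[X[p],Y[p],np.ones(p.sum())]; print("tilt",np.degrees(np.linalg.lstsq(A,Z[p],rcond=None)[0][:2]))
cv2.imwrite("pics/end.png",c["image"][60:430,100:560,::-1])
E
```

```text
t 23.0 pos [0.5561 0.0467 0.2807] shift [-0.025 -0.002 -0.025] turn [-0.005  0.     0.013] F [ 0.6  0.2 -1.7] op 0.443 g 60.2 j [ 0.08  0.33 -0.1   1.14  0.    1.65]
[0.20035918 0.20484157 0.22864884]
flange 576 [0.09925032 0.10137455 0.10321205]
tilt [ 0.97717496 -1.38810315]
```

View pics/end.png

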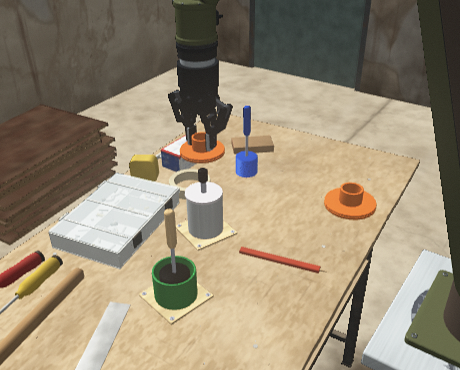

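The outer lid is held level 10 cm up (200,148). The inner lid is seated (204,190) with its flange top at z≈0.102, and the brush stands in the cup (172,260). The bystanders appear unmoved.

```bash
python3 -c "
from workcell import finish_job; print(finish_job())"
```

```text
the job is handed in; nothing more can be done
None
```

The job is done and handed in at about 23 s: the brush was stroked twice and left standing in the green cup, the inner lid is seated on the pot, and the arm is holding the smaller orange outer lid level about 10 cm above its place. The other items look undisturbed in the last picture, and no verdict came back at hand-in.

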